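# Close a sample tub with the bench locking pliers

## Robot

A 6-joint arm with a two-finger parallel gripper is mounted at the origin on the work surface. World frame = base frame: x ahead of the robot, y to its left, z up, the work surface at z = 0. Lengths are in m, angles in rad, forces in N, time in s.
With the tool pointing down it reaches from about 0.15 to 0.775 m from the base axis. Payload 6.1 kg.
Tool frame: the origin (TCP) lies at the very end of the fingers, on their centre line; the grasp point (between the pads) lies 19 mm behind it; z points along the fingers, y is the direction in which the jaws open and shut (so a half turn about z gives the same grasp; the last joint's range is limited). The gripper opens to 85 mm and grips with 20 to 120 N. Pads are 22 mm wide; open, the fingers measure 114 mm over their backs; the gripper's body (76 mm by 85 mm) begins 54 mm behind the grasp point. The pads swing forward as they close: fully open they stand 13 mm farther back than shut.
Start: joints at [-1.343, 0.126, -0.04, 1.405, 0, 1.571], TCP at [0.119, -0.511, 0.231] pointing down, gripper open.
Joint ranges: [-2.72, 2.72], [-0.95, 1.95], [-1.27, 1.35], [-1.78, 2.02], [-1.46, 1.47], [-3.14, 3.14]. Speed limits (rad/s): [2.39, 2.39, 3.01, 3.14, 3.14, 3.14].

## Interface

Orientations are given as a unit quaternion [w, x, y, z].
In Python, from rig import robot, snapshot, sign_off gives the robot as it stands. The module is installed in compiled form; this text tells all that it offers.
- The arm moves only by the shell command python3 -m creep 'ROWS' [FORCE]. ROWS is JSON, a list that holds one entry, the list of rows, each a list of 5 numbers: the shift along the world's x, y, z in cm, then the turn about the world's z in degrees, then the opening, from -1 (shut) to 1 (fully open), so that 0 is half open. In form: [[[tx, ty, tz, spin, claw], ...]]. A call has 1 to 8 rows; each row is the pose to reach, as a shift and turn from the pose commanded when the call began; what a row does not reach only later rows make up. A row lasts 1/8 s, in which the tool goes at most 62.5 mm and 10.7 degrees, less where a joint would pass 70% of its speed; a pose out of reach is approached as far as the arm can. A call with a gripper value outside its range is refused whole. The fingers move at their own pace and stop on an object; FORCE is the grip in N (left out, the last holds). Time passes only in rows, so rows that repeat a pose let the fingers close. It gives the time, the measured TCP pose, the force and the opening at its end, in the units of the state.
- robot.get_obs(): the state, without advancing time (a new reading comes with each control period).
- snapshot(name): name is "scene" or "top" or "wrist"; returns a dict with "image" (400x640x3 uint8, red, green, blue), "z_map" (400x640 float32, m along the optical axis (not along the pixel's ray), 0 where there is no reading), "camera_matrix" (3x3 intrinsics, pixels), "T" (4x4, takes a point from camera to world coordinates); the wrist camera has in their place "T_tool_cam" (4x4, takes a point from camera to tool coordinates, whose origin is the TCP and whose axes are the flange's). Camera axes: x right, y down, z forward; pixel columns grow to the right and rows downward; lengths in m; the calibration is good to about 2 mm. A picture is of the moment at which its call begins: read the wrist's pose just before it.
- sign_off(): hands the job in, once; it reports no verdict.
The state is a dict: "time_s": time; "joint_pos": joint angles; "qvel": joint speeds; "joint_efforts": joint torques, N m; "position": TCP position; "orientation": TCP orientation; "wrist_force": force on the tool from outside, world axes, zero at the start; "ft_torque": the same for the moment, N m; "finger_gap": opening from 0.0 (shut) to 1.0 (fully open).
Only numpy, scipy, OpenCV 4.12 (cv2) and the standard library are available. Lean on these libraries where they do the work, as an engineer would, in place of code of your own. Each camera call takes 0.05 s, during which the arm holds its last target.

## Task

Push the tub in front of the nest, whose lid stands proud, along the bench until it is fully home in that V nest of the locking pliers, without pressing its lid down by hand. Then press the pliers' handle down until it locks over centre and stays down with your hand off, so that the jaw presses the lid fully on, and free the tub by pressing the release lever at the pliers' tail so that the handle springs open. Leave the closed tub standing in the nest, with the other containers where they are.

Things in the scene. Friction and masses are not known exactly. Their poses are not given: they have to be found in the camera images.
- pliers: Steel locking pliers bolted to the bench, fixed. Origin on the bench surface at the nest's centre, under the jaw; x points to the closed side of the nest, y along the pliers from the jaw (y = 0) to the tail (y = +279 mm), z up. Base plate 12 mm high, x = -22 to +34, y = 50 to 230 mm. Two cheeks 76 mm high at y = 52 to 118, x = -18 to +18 mm carry jaw, handle and toggle link.
- nest (a point): Centre of the nest on the bench surface, where the tub's underside centre belongs; axes as pliers. The nest is a 90-degree V of two walls 8 mm thick and 16 mm high that opens to -x, 70 mm wide at its mouth (at x = +3 mm); it stops the tub with its axis on this point. Its floor is the bench itself, with no step.
- jaw_foot (a point): Lowest point of the jaw's rubber ball foot (22 mm diameter). Open, it hangs about 46 mm above the bench over the nest, 5 mm over the proud lid; locked on a closed tub it is 34 mm up. The jaw arm, 14 mm wide, runs from the cheeks (y = 65 mm) to the nest along y, its top at most 80 mm above the bench. The jaw moves with the handle.
- handle (a joint): Upper handle's angle, rad: 0 = fully open (rises 0.6 rad to the tail), about 0.5 = dead centre, 0.6 = level, locked on its stop. It pivots about the pliers' x axis at y = 105 mm, z = 64 mm. Pressed down at its pad it resists with up to about 10 N until dead centre, then snaps on to the stop and holds itself there; let go before dead centre it springs fully open.
- handle_pad (a point): Centre of the top face of the rubber press pad (34 x 36 x 10 mm) at the handle's end, 95 mm from the handle's pivot. Pad top centre in the pliers' frame: open y = 181, z = 122 mm; locked y = 200, z = 69 mm.
- lever (a joint): Release lever's angle, rad: 0 = rest, grows as its paddle is pressed down, stop at 0.45. Sprung, returns to 0. Its other end lifts the locked handle back over centre at about 0.3 rad, taking under 12 N at the paddle; the handle then springs open by itself. It pivots about the pliers' x axis at y = 210 mm, z = 44 mm.
- lever_pad (a point): Centre of the top face of the release lever's steel paddle (30 x 28 x 6 mm) at the pliers' tail, past the handle's end; at rest y = 265, z = 56 mm in the pliers' frame. It sinks 24 mm in its full travel.
- tub: The tub to close: loose, white, round, 52 mm diameter, 30 mm high without its lid, 85 to 170 g. Starts on the bench on the open (-x) side of the nest, 75 to 105 mm from the nest's centre along x. Origin: centre of the underside, z up.
- lid (a joint): How far the tub's black snap lid (50 mm diameter, flange 4 mm thick) is pressed on, m: 0 = 7 mm proud (its top 41 mm above the bench), 0.007 = fully home (top 34 mm). Moves stiffly (5 N) and stays where it is left.
- closed_tub: Bystander: the same kind of tub with its lid already fully on, 34 mm high, beside the nest. Origin: centre of the underside.
- amber_bottle: Bystander: amber bottle, 40 mm diameter, 85 mm high, behind the pliers. Origin: centre of the underside.
- blue_bottle: Bystander: blue bottle, 32 mm diameter, 70 mm high, behind the pliers. Origin: centre of the underside.
There are look-alikes about, which are no part of the job. Leave any purple look-alike of the tub alone.

How it is judged:
On the way, in this order (a step that is already met when the one before it is completed fails the run):
1. the tub stands in the nest with its lid still proud (horizontal distance between tub and nest below 0.006 m and angle between tub's own z axis and vertical below 0.1 rad and value of joint lid below 0.003 m), for 0.1 s.
2. the handle is locked over centre, nothing of the robot touching the pliers, and the lid is fully on (value of joint handle above 0.55 rad and value of joint lid above 0.0055 m and contact force between each of the fingers, the arm and pliers below 0.5 N), for 0.3 s.
3. the release lever is pressed (value of joint lever above 0.2 rad).
At the end, for the whole second after the job is handed in: The handle has sprung open (within 0.08 rad of fully open) and the lever is back (under 0.08 rad); the lid is on to within 1.5 mm; the tub stands upright and still within 8 mm of the nest's centre (value of joint each of handle, lever below 0.08 rad and value of joint lid above 0.0055 m and horizontal distance between tub and nest below 0.008 m and angle between tub's own z axis and vertical below 0.1 rad and linear speed of tub below 0.02 m/s); the robot touches nothing.
It fails at once if the closed tub is moved more than 30 mm or knocked over (distance of closed_tub from where it was at the start of the episode above 0.03 m or angle between closed_tub's own z axis and vertical above 0.5 rad).
It fails at once if the amber bottle is moved more than 30 mm or knocked over (distance of amber_bottle from where it was at the start of the episode above 0.03 m or angle between amber_bottle's own z axis and vertical above 0.5 rad).
It fails at once if the blue bottle is moved more than 30 mm or knocked over (distance of blue_bottle from where it was at the start of the episode above 0.03 m or angle between blue_bottle's own z axis and vertical above 0.5 rad).
It also fails if it takes over 48 s, if anything falls off the work surface, if the arm or the gripper's body presses on something with over 40 N, if the wrist force passes 120 N, or if a joint passes its speed limit or range.

## Working session

There is one attempt and no reset: what is moved stays moved. The work goes in short steps, Python scripts to look and compute and a shell command to move; the robot and the scene stay as the last step left them, time stands still between calls to the robot, and variables do not carry over. Pictures are saved under pics/ and viewed, and the job is handed in when it is done.

```bash
mkdir -p pics
python3 - <<'E'
from rig import robot,snapshot
import cv2,numpy as np
print(robot.get_obs())
for n in("scene","top"):
    s=snapshot(n); cv2.imwrite(f"pics/{n}1.png",s["image"][:,:,::-1]); np.savez(f"{n}1.npz",**s); print(s["T"],s["camera_matrix"])
E
```

```text
{'time_s': 0.0, 'joint_pos': array([-1.34300523e+00,  1.26387232e-01, -4.06107446e-02,  1.40539003e+00,
        1.08791346e-05,  1.57081883e+00]), 'qvel': array([ 4.24870218e-04, -3.10735609e-04,  3.68102577e-04, -1.84885545e-03,
        9.28807792e-05,  1.96903115e-03]), 'joint_efforts': array([ 1.19070392e-03, -4.35923982e+01,  3.52919519e+01,  1.73811859e-02,
        1.30354501e-04, -4.49392800e-06]), 'position': array([ 0.1184706 , -0.51104339,  0.23052342]), 'orientation': array([-7.91300426e-04,  9.93521875e-01,  1.13638244e-01, -8.50513120e-05]), 'wrist_force': array([ 0.52489973, -0.67948564, -0.11592437]), 'ft_torque': array([-0.01309849, -0.00810574,  0.07642984]), 'finger_gap': 1.000091815178339}
[[-0.41519313  0.51676448 -0.74871165  1.09166814]
 [ 0.90959783  0.22160877 -0.35145604  0.21944623]
 [-0.01569893 -0.82694862 -0.56205829  0.51489372]
 [ 0.          0.          0.          1.        ]] [[374.46993212   0.         313.34177237]
 [  0.         374.46993212 199.39950397]
 [  0.           0.           1.        ]]
[[ 0.01279011 -0.99579984  0.09065925  0.4603655 ]
 [-0.9994577  -0.01548291 -0.02906163 -0.04545721]
 [ 0.03034324 -0.09023838 -0.99545785  1.01516948]
 [ 0.          0.          0.          1.        ]] [[457.62205331   0.         315.61732292]
 [  0.         457.62205331 198.30754397]
 [  0.           0.           1.        ]]
```

View pics/scene1.png

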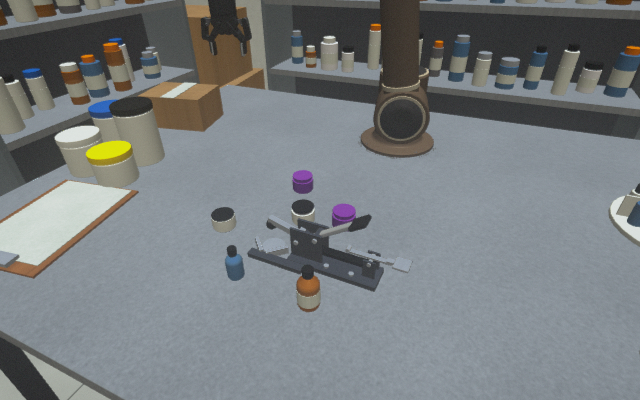

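View pics/top1.png

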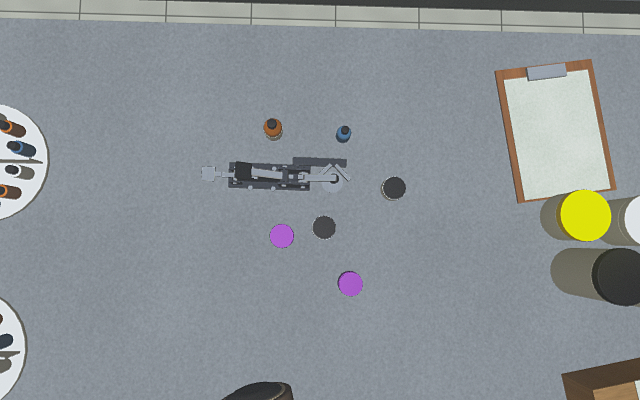

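The top view shows the tub at about (324,227), the nest V at about (335,177), the closed tub at (394,188), and purple look-alikes at (282,236) and (350,284). The paddle is at (208,173). Next I'll zoom in and measure.

```bash
cat > h.py <<'E'
import numpy as np
def cloud(s):
    K=s["camera_matrix"];T=s["T"];z=s["z_map"]
    v,u=np.mgrid[0:z.shape[0],0:z.shape[1]]
    P=np.stack([(u-K[0,2])/K[0,0]*z,(v-K[1,2])/K[1,1]*z,z],-1)
    return P@T[:3,:3].T+T[:3,3]
def proj(s,p):
    T=np.linalg.inv(s["T"]);c=T[:3,:3]@p+T[:3,3];q=s["camera_matrix"]@c;return q[:2]/q[2]
E
python3 - <<'E'
import numpy as np,cv2
from h import *
s=np.load("top1.npz");P=cloud(s)
im=s["image"][110:310,190:430,::-1]
cv2.imwrite("pics/topz.png",cv2.resize(im,None,fx=3.3,fy=3,interpolation=cv2.INTER_CUBIC)[:600,:795])
for n,u,v in [("tub",324,227),("closed",394,188),("purA",282,236),("purB",350,284),("paddle",208,173),("amber",273,125),("blue",344,131),("handlepad",243,172),("bench",440,250),("bench2",300,100)]:
    print(n,P[v,u].round(4))
# disc centroids by height
for n,u,v,h in [("tub",324,227,.037),("closed",394,188,.03),("purA",282,236,.03),("purB",350,284,.03)]:
    w=P[v-18:v+19,u-18:u+19].reshape(-1,3);w=w[w[:,2]>h]
    if len(w):print(n,len(w),((w.max(0)+w.min(0))/2).round(4),np.ptp(w,axis=0).round(4),w[:,2].mean())
w=P[160:187,196:216].reshape(-1,3); w=w[w[:,2]>.045]; print("paddle",len(w),w.mean(0),w.min(0),w.max(0))
E
```

```text
tub [ 0.4881 -0.0926  0.0392]
closed [ 0.5751 -0.2445  0.0314]
purA [ 0.4678 -0.0037  0.0403]
purB [ 0.3687 -0.1489  0.0393]
paddle [0.5977 0.1536 0.0551]
amber [0.6963 0.0175 0.083 ]
blue [ 0.6905 -0.1313  0.0668]
handlepad [0.5915 0.0718 0.1204]
bench [ 0.4417 -0.3536 -0.0009]
bench2 [ 0.7771 -0.0367 -0.0024]
tub 352 [ 0.486  -0.0808  0.5261] [0.0514 0.0708 0.9781] 0.061328981458827876
closed 381 [ 0.5299 -0.1571  0.5226] [0.1391 0.2233 0.9852] 0.043162852886995035
purA 439 [ 0.469  -0.0118  0.5227] [0.0489 0.0674 0.9849] 0.05285775232066069
purB 446 [ 0.403  -0.11    0.5228] [0.1148 0.1291 0.9847] 0.054648453337256826
paddle 192 [0.59603131 0.15212178 0.05949571] [ 0.4603655  -0.04545721  0.04960174] [0.61104769 0.16823057 1.01516948]
```

View pics/topz.png

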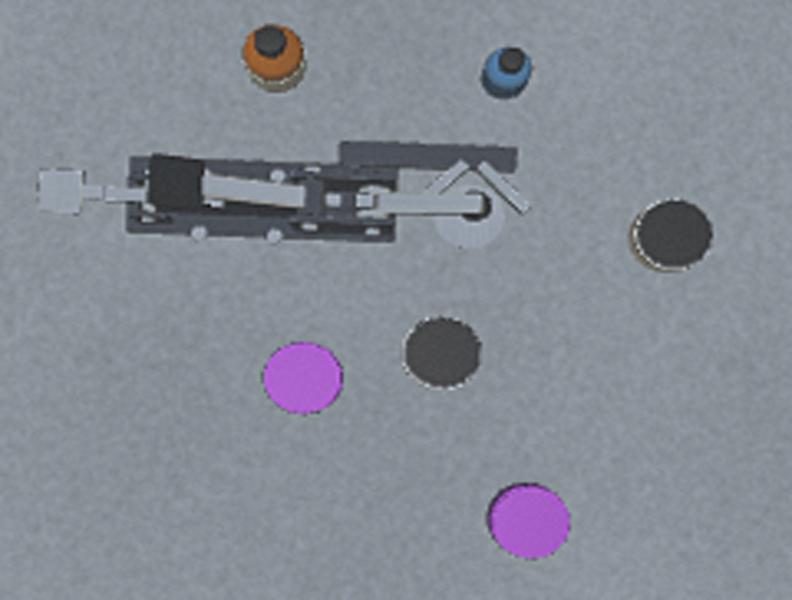

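Run:
```python
import numpy as np,cv2
from h import *
s=np.load("top1.npz");P=cloud(s);ok=s["z_map"]>0
def disc(n,u,v,lo,hi):
    m=np.zeros(ok.shape,bool);m[v-18:v+19,u-18:u+19]=1
    m&=ok&(P[...,2]>lo)&(P[...,2]<hi);w=P[m]
    (c,r)=cv2.minEnclosingCircle(w[:,:2].astype(np.float32));print(n,len(w),w.mean(0).round(4),np.round(c,4),round(r,4))
disc("tub",324,227,.034,.05);disc("closed",394,188,.025,.04);disc("purA",282,236,.034,.05);disc("purB",350,284,.034,.05)
def reg(n,u0,u1,v0,v1,lo,hi):
    m=np.zeros(ok.shape,bool);m[v0:v1,u0:u1]=1;m&=ok&(P[...,2]>lo)&(P[...,2]<hi);w=P[m]
    r=cv2.minAreaRect(w[:,:2].astype(np.float32));print(n,len(w),w.mean(0).round(4),w.min(0).round(4),w.max(0).round(4),np.round(r[0],4),np.round(r[1],4),r[2]);return w
reg("paddle",196,216,160,187,.048,.065)
reg("hpad",225,255,155,190,.105,.135)
reg("arm",300,345,165,190,.05,.09)
reg("plate",222,312,155,195,.005,.018)
reg("beam",290,350,150,170,.005,.03)
reg("walls",318,355,155,185,.01,.025)
np.set_printoptions(linewidth=250,suppress=True)
print((P[155:190,318:356,2]*1000).round().astype(int)[::1])
```

```text
tub 418 [ 0.4877 -0.092   0.0386] [ 0.4875 -0.0919] 0.0248
closed 436 [ 0.5752 -0.2432  0.0323] [ 0.5759 -0.2437] 0.0261
purA 426 [ 0.4687 -0.0017  0.0397] [ 0.4687 -0.0017] 0.0247
purB 437 [ 0.3689 -0.1499  0.0394] [ 0.369  -0.1501] 0.025
paddle 191 [0.5967 0.1532 0.0545] [0.5825 0.1387 0.0496] [0.611  0.1682 0.0591] [0.5966 0.1534] [0.0294 0.0284] 89.0614013671875
hpad 309 [0.5946 0.0705 0.1203] [0.5783 0.0513 0.1054] [0.6122 0.0888 0.1319] [0.5947 0.0696] [0.0373 0.0338] 87.659423828125
arm 405 [ 0.5909 -0.073   0.0649] [ 0.5716 -0.1203  0.0501] [ 0.6093 -0.0397  0.0783] [ 0.5913 -0.08  ] [0.0373 0.0805] 1.728498101234436
plate 892 [0.6025 0.0231 0.0107] [ 0.568  -0.0636  0.0051] [0.6447 0.1189 0.0178] [0.6051 0.0275] [0.0745 0.1838] 1.6005198955535889
beam 524 [ 0.6319 -0.0797  0.0109] [ 0.6163 -0.1417  0.0051] [ 0.6447 -0.017   0.0179] [ 0.6302 -0.0794] [0.1243 0.0271] 87.80315399169922
walls 245 [ 0.6236 -0.1126  0.0131] [ 0.5928 -0.1499  0.01  ] [ 0.6423 -0.0789  0.019 ] [ 0.6177 -0.1143] [0.0724 0.0477] 88.05492401123047
[[-3  3 -2 ...  0 -3  1]
 [-1 -2 -2 ...  0 -1 -2]
 [-2 -1 -1 ... -1  0 -4]
 ...
 [-2 -4 -3 ... -1 -4  1]
 [-3  2 -5 ... -1 -1 -2]
 [-1  1 -1 ... -1 -6 -1]]
```

Run:
```python
import numpy as np,cv2
from h import *
s=np.load("top1.npz");P=cloud(s);ok=s["z_map"]>0
m=np.zeros(ok.shape,bool);m[163:192,296:345]=1;m&=ok&(P[...,2]>.045)&(P[...,2]<.095);w=P[m]
for y in np.arange(-.13,-.03,.006):
    q=w[abs(w[:,1]-y)<.003]
    if len(q):print(round(y,3),len(q),((q[:,0].min()+q[:,0].max())/2).round(4),q[:,0].min().round(4),q[:,0].max().round(4),q[:,2].mean().round(3))
# overlay of model
def ov(s,x0,y0,psi,name,crop):
    c,sn=np.cos(psi),np.sin(psi);im=s["image"][:,:,::-1].copy();f=4
    u0,u1,v0,v1=crop;im=cv2.resize(im[v0:v1,u0:u1],None,fx=f,fy=f,interpolation=cv2.INTER_CUBIC)
    def L(pts,col):
        q=[]
        for p in pts:
            p=np.array(p)/1000;a=np.array([x0+c*p[0]-sn*p[1],y0+sn*p[0]+c*p[1],p[2]])
            q.append((proj(s,a)+.5-[u0,v0])*f)
        cv2.polylines(im,[np.int32(np.round(q))],False,col,1)
    L([(-22,50,12),(34,50,12),(34,230,12),(-22,230,12),(-22,50,12)],(0,255,0))
    L([(-14,251,56),(-14,279,56),(14,279,56),(14,251,56),(-14,251,56)],(0,0,255))
    L([(3,-35,16),(38,0,16),(3,35,16)],(255,0,255))
    L([(-6,0,0),(6,0,0)],(255,0,0));L([(0,-6,0),(0,6,0)],(255,0,0))
    L([(-7,0,57),(7,0,57),(7,65,70),(-7,65,70),(-7,0,57)],(0,255,255))
    cv2.imwrite(name,im)
psi=np.radians(-1.9)
# origin from paddle
x0=.5967+np.sin(psi)*.265;y0=.1533-np.cos(psi)*.265;print(x0,y0)
ov(s,x0,y0,psi,"pics/ov1.png",(195,365,130,240))
s2=np.load("scene1.npz");ov(s2,x0,y0,psi,"pics/ov2.png",(240,420,190,300))
```

```text
-0.118 20 0.5911 0.5829 0.5994 0.063
-0.112 22 0.5899 0.5807 0.5991 0.07
-0.106 28 0.5893 0.5809 0.5977 0.071
-0.1 23 0.5909 0.5838 0.598 0.071
-0.094 24 0.591 0.5841 0.5978 0.069
-0.088 24 0.5912 0.5841 0.5983 0.068
-0.082 24 0.5914 0.5843 0.5985 0.065
-0.076 24 0.5915 0.5847 0.5984 0.064
-0.07 24 0.5916 0.5847 0.5985 0.062
-0.064 17 0.5918 0.5848 0.5988 0.06
-0.058 35 0.5915 0.5737 0.6093 0.063
-0.052 55 0.5913 0.5738 0.6088 0.061
-0.046 62 0.5894 0.5701 0.6088 0.061
-0.04 54 0.5904 0.5719 0.6089 0.063
-0.034 45 0.5917 0.5748 0.6085 0.065
0.5879138777270405 -0.11155430722456566
```

View pics/ov1.png

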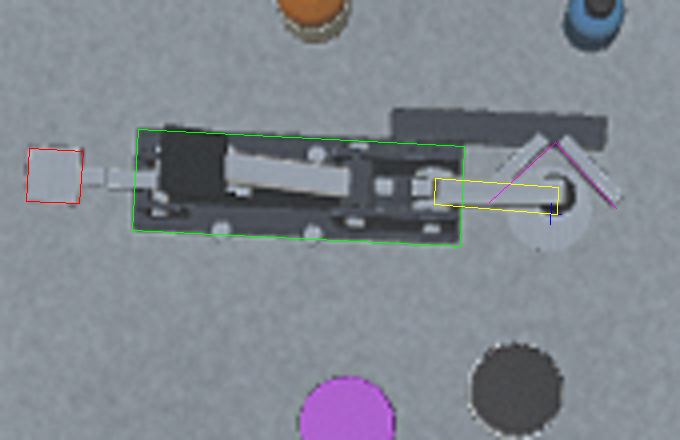

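View pics/ov2.png

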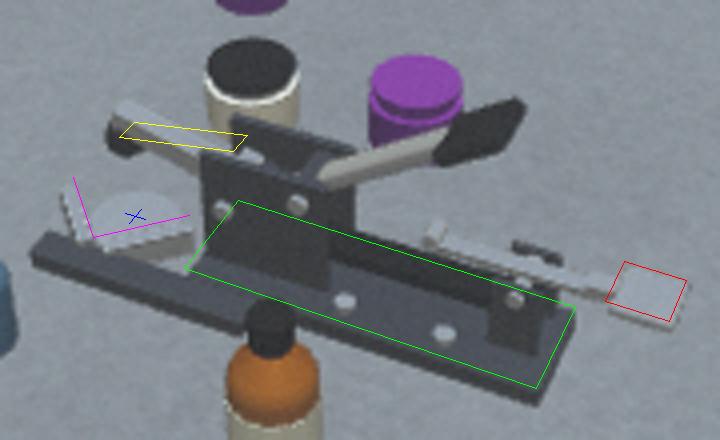

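```bash
python3 -m creep '[[[5,6,0,-10,0],[10,12,0,-20,-0.15],[15,18,0,-24,-0.15],[19,24,0,-24,-0.15],[23,30,0,-24,-0.15],[27,36,0,-24,-0.15],[30,41,0,-24,-0.15],[31.2,43.1,0,-24,-0.15]]]' 40
python3 -m creep '[[[0,0,-4,0,-0.15],[0,0,-8,0,-0.15],[0,0,-11,0,-0.15],[0,0,-11,0,-0.15],[0,0,-11,0,-0.15]]]'
```

```text
time_s: 1.1
position: [0.4117, -0.1096, 0.2312]
orientation: [0.0, 0.995, -0.095, 0.0]
wrist_force: [1.4, -1.2, 0.4]
finger_gap: 0.422
time_s: 1.72
position: [0.4115, -0.1117, 0.1223]
orientation: [0.0, 0.995, -0.095, 0.0]
wrist_force: [-0.2, 0.1, 0.4]
finger_gap: 0.424
```

```bash
python3 -m creep '[[[1.6,3.0,-3,0,-0.15],[1.6,3.0,-6,0,-0.15],[1.6,3.0,-6,0,-0.15],[1.6,3,-6,0,-0.15]]]'
python3 - <<'E'
from rig import robot,snapshot
import cv2,numpy as np
o=robot.get_obs();print(o["position"],o["orientation"])
for n in("top","scene","wrist"):
    s=snapshot(n); cv2.imwrite(f"pics/{n}2.png",s["image"][:,:,::-1]); np.savez(f"{n}2.npz",**s)
t=cv2.imread("pics/top2.png")[130:300,200:420];cv2.imwrite("pics/top2z.png",cv2.resize(t,None,fx=3,fy=3))
t=cv2.imread("pics/scene2.png")[120:300,200:460];cv2.imwrite("pics/scene2z.png",cv2.resize(t,None,fx=3,fy=3))
E
```

```text
time_s: 2.22
position: [0.4279, -0.0828, 0.0631]
orientation: [-0.0, 0.995, -0.095, 0.001]
wrist_force: [0.4, 0.2, 0.5]
finger_gap: 0.426
[ 0.42790427 -0.08278409  0.06310652] [-2.10219476e-04  9.95464244e-01 -9.51296091e-02  1.11899431e-03]
```

View pics/wrist2.png

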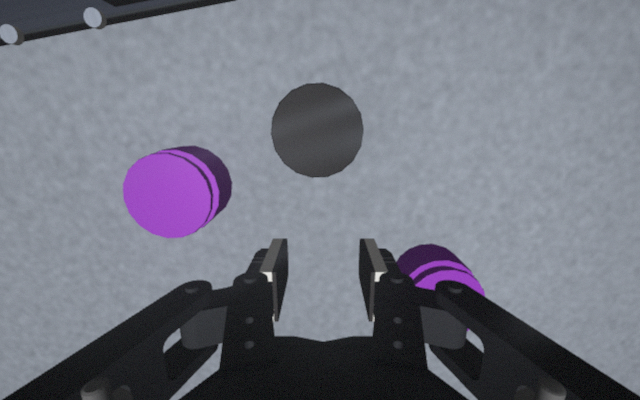

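View pics/scene2z.png

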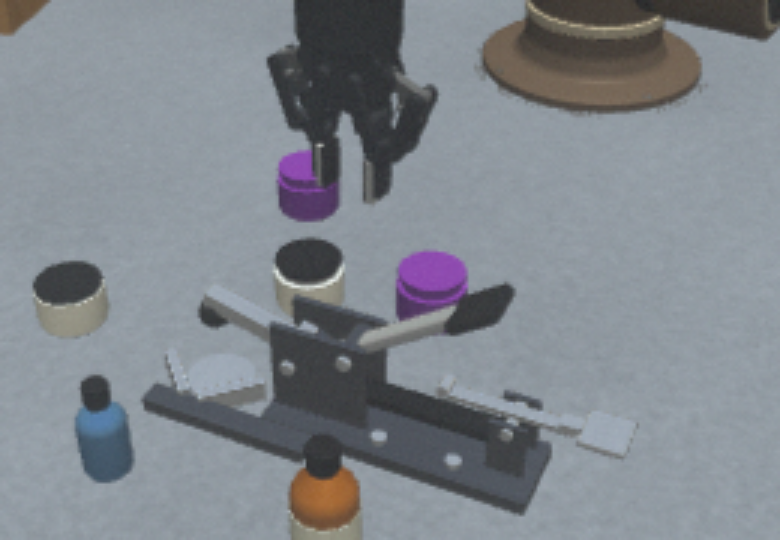

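The wrist view shows the lid at (318,130), centred between the finger pads (columns 280 and 368). The fingers are clear of both purple tubs, so I'll go down and push.

```bash
python3 -m creep '[[[0,0,-2.5,0,-0.15],[0,0,-4.9,0,-0.15],[0,0,-4.9,0,-0.15],[0,0,-4.9,0,-0.15]]]'
python3 -m creep '[[[1,-0.2,0,0,-0.15],[2,-0.4,0,0,-0.15],[3,-0.6,0,0,-0.15],[4,-0.7,0,0,-0.15],[5,-0.9,0,0,-0.15],[6,-1.1,0,0,-0.15],[7,-1.3,0,0,-0.15],[7,-1.3,0,0,-0.15]]]'
python3 - <<'E'
from rig import robot,snapshot
import cv2,numpy as np
for n in("scene","wrist"):
    s=snapshot(n); cv2.imwrite(f"pics/{n}3.png",s["image"][:,:,::-1]); np.savez(f"{n}3.npz",**s)
t=cv2.imread("pics/scene3.png")[120:300,200:460];cv2.imwrite("pics/scene3z.png",cv2.resize(t,None,fx=3,fy=3))
E
```

```text
time_s: 2.88
position: [0.4276, -0.0826, 0.0135]
orientation: [-0.0, 0.995, -0.095, 0.001]
wrist_force: [-0.1, -1.1, 0.9]
finger_gap: 0.426
time_s: 3.88
position: [0.498, -0.0959, 0.0123]
orientation: [-0.0, 0.996, -0.095, 0.0]
wrist_force: [0.3, 0.5, -0.2]
finger_gap: 0.423
```

View pics/wrist3.png

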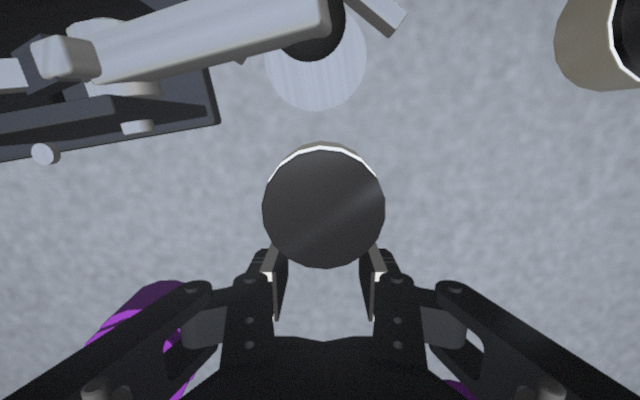

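View pics/scene3z.png

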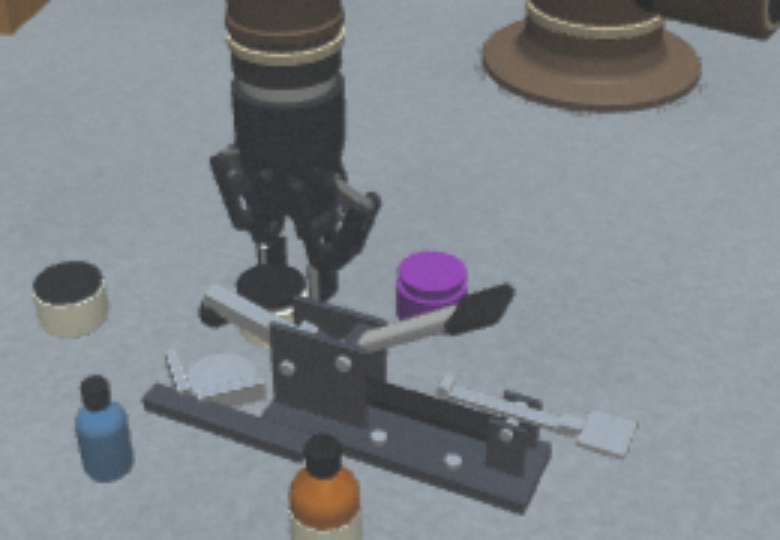

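```bash
python3 -m creep '[[[0.4,-0.5,0.2,8,-0.15],[0.9,-1.0,0.3,16,-0.15],[1.7,-1.1,0.3,16,-0.15],[2.4,-1.2,0.3,16,-0.15],[3.1,-1.3,0.3,16,-0.15],[3.8,-1.4,0.3,16,-0.15],[4.4,-1.5,0.3,16,-0.15],[4.4,-1.5,0.3,16,-0.15]]]'
python3 - <<'E'
from rig import robot,snapshot
import cv2,numpy as np
for n in("scene","wrist"):
    s=snapshot(n); cv2.imwrite(f"pics/{n}4.png",s["image"][:,:,::-1]); np.savez(f"{n}4.npz",**s)
t=cv2.imread("pics/scene4.png")[120:300,200:460];cv2.imwrite("pics/scene4z.png",cv2.resize(t,None,fx=3,fy=3))
E
```

```text
time_s: 4.97
position: [0.5415, -0.1107, 0.0153]
orientation: [-0.0, 0.999, 0.045, 0.0]
wrist_force: [-0.2, -1.1, -0.6]
finger_gap: 0.425
```

View pics/wrist4.png

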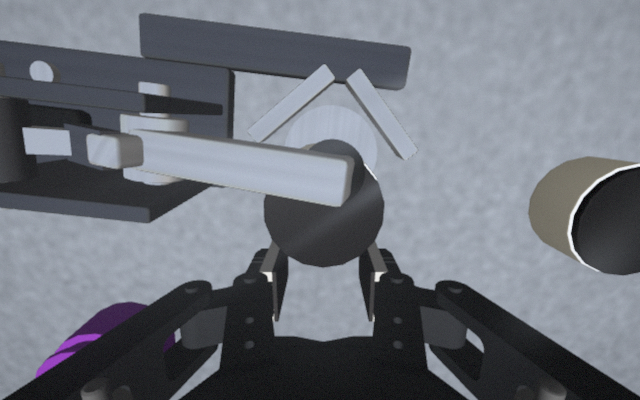

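View pics/scene4z.png

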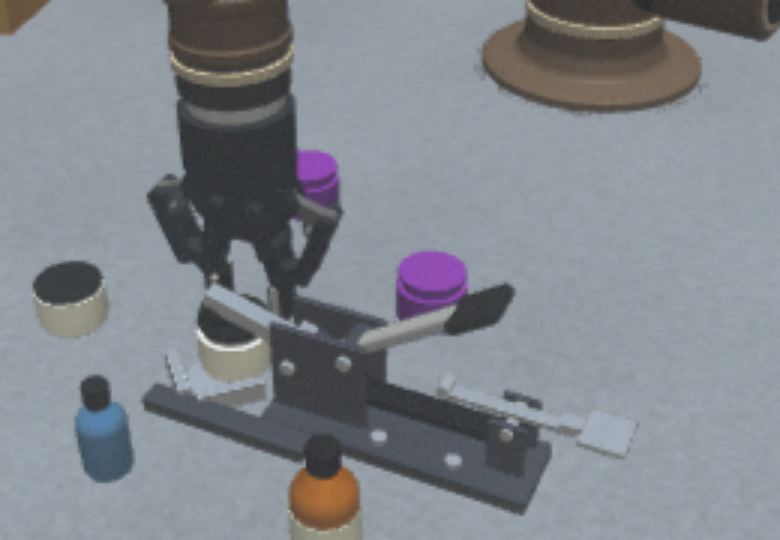

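```bash
python3 -m creep '[[[0.4,-0.1,0,0,-0.15],[0.8,-0.15,0,0,-0.15],[1.2,-0.2,0,0,-0.15],[1.4,-0.25,0,0,-0.15],[1.4,-0.25,0,0,-0.15]]]'
python3 -m creep '[[[0.2,0,0,0,-0.15],[0.3,0,0,0,-0.15],[0.3,0,0,0,-0.15]]]'
```

```text
time_s: 5.7
position: [0.5551, -0.1132, 0.0153]
orientation: [-0.0, 0.999, 0.045, 0.0]
wrist_force: [0.8, -0.5, 0.3]
finger_gap: 0.421
time_s: 6.08
position: [0.5579, -0.1131, 0.0153]
orientation: [-0.0, 0.999, 0.045, -0.0]
wrist_force: [-0.4, 0.2, 0.9]
finger_gap: 0.422
```

Run:
```python
from rig import robot,snapshot
import cv2,numpy as np
for n in("scene","wrist"):
    s=snapshot(n); cv2.imwrite(f"pics/{n}5.png",s["image"][:,:,::-1]); np.savez(f"{n}5.npz",**s)
print(robot.get_obs()["wrist_force"])
```

```text
[-0.94786039  0.31939144  0.00774554]
```

View pics/wrist5.png

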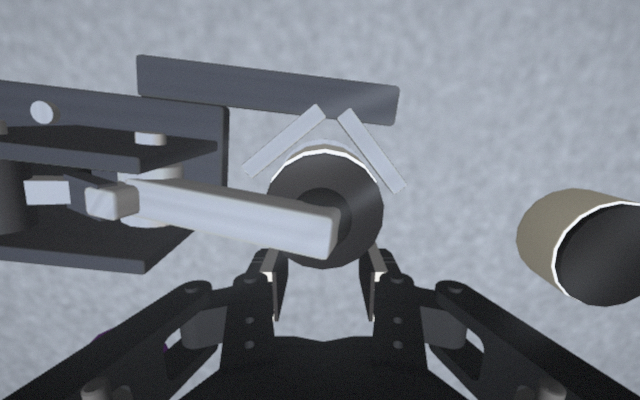

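```bash
python3 -m creep '[[[0.15,0,0,0,-0.15],[0.15,0,0,0,-0.15]]]'; python3 -m creep '[[[0.15,0,0,0,-0.15],[0.15,0,0,0,-0.15]]]';python3 -m creep '[[[0.15,0,0,0,-0.15],[0.15,0,0,0,-0.15]]]'
```

```text
time_s: 6.42
position: [0.5595, -0.1131, 0.0153]
orientation: [-0.0, 0.999, 0.045, 0.0]
wrist_force: [-1.0, -0.0, 0.5]
finger_gap: 0.425
time_s: 6.68
position: [0.561, -0.1131, 0.0153]
orientation: [-0.0, 0.999, 0.045, 0.0]
wrist_force: [-1.2, 0.2, 0.2]
finger_gap: 0.425
time_s: 6.92
position: [0.5619, -0.1129, 0.0151]
orientation: [-0.001, 0.999, 0.045, -0.001]
wrist_force: [-2.8, 0.9, 0.7]
finger_gap: 0.427
```

Force has just begun to rise, so I'll take one or two more small steps.

```bash
python3 -m creep '[[[0.15,0,0,0,-0.15],[0.15,0,0,0,-0.15]]]'; python3 -m creep '[[[0.15,0,0,0,-0.15],[0.15,0,0,0,-0.15]]]'
python3 - <<'E'
from rig import robot,snapshot
import cv2,numpy as np
for n in("scene","wrist"):
    s=snapshot(n); cv2.imwrite(f"pics/{n}6.png",s["image"][:,:,::-1]); np.savez(f"{n}6.npz",**s)
print(robot.get_obs()["wrist_force"])
t=cv2.imread("pics/scene6.png")[180:280,220:340];cv2.imwrite("pics/scene6z.png",cv2.resize(t,None,fx=6,fy=6,interpolation=cv2.INTER_CUBIC))
E
```

```text
time_s: 7.18
position: [0.5623, -0.1128, 0.015]
orientation: [-0.001, 0.999, 0.045, -0.001]
wrist_force: [-7.3, 2.0, 3.9]
finger_gap: 0.426
time_s: 7.42
position: [0.5626, -0.1127, 0.0149]
orientation: [-0.001, 0.999, 0.045, -0.003]
wrist_force: [-11.1, 1.0, 5.8]
finger_gap: 0.425
[-10.98815803   1.84945249   6.33951751]
```

View pics/wrist6.png

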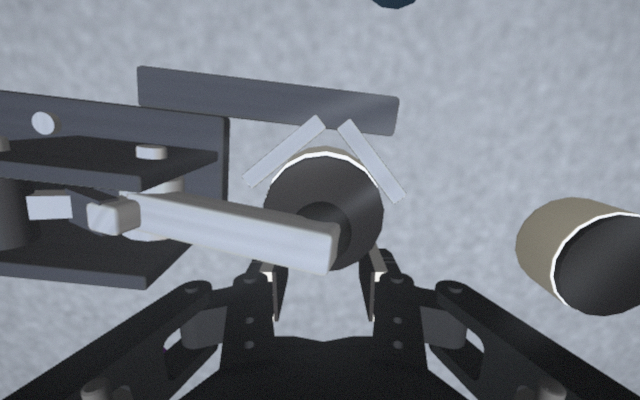

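View pics/scene6z.png

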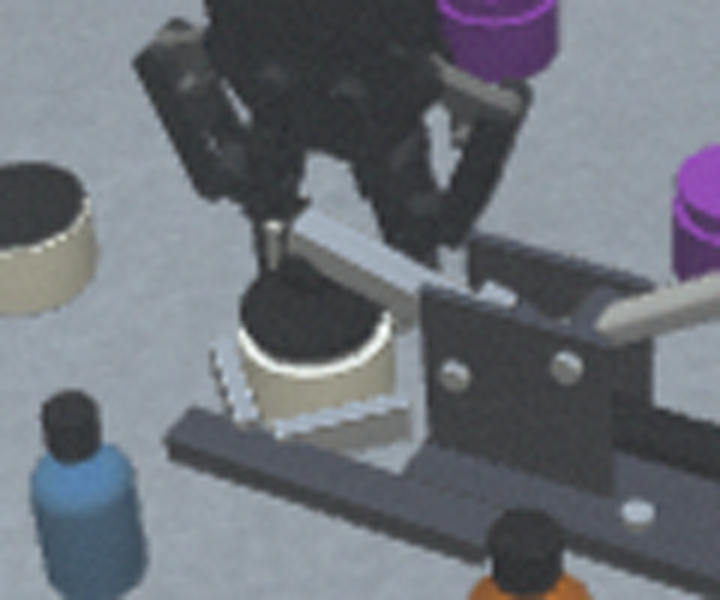

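Firm stop, with 11 N on the wrist. The upward component hints that the push is starting to tip the tub. I'll back off and check.

```bash
python3 -m creep '[[[-0.5,0,0,0,-0.15],[-1.5,-0.1,0,0,-0.15],[-4,-0.3,0,0,-0.15],[-7,-0.5,0,0,-0.15],[-10,-0.8,0,0,-0.15],[-10,-0.8,4,0,-0.15],[-10,-0.8,9,0,-0.15],[-10,-0.8,9,0,-0.15]]]'
python3 - <<'E'
from rig import robot,snapshot
import cv2,numpy as np
print(robot.get_obs()["position"],robot.get_obs()["wrist_force"])
for n in("scene","top","wrist"):
    s=snapshot(n); cv2.imwrite(f"pics/{n}7.png",s["image"][:,:,::-1]); np.savez(f"{n}7.npz",**s)
t=cv2.imread("pics/scene7.png")[180:280,220:340];a=cv2.resize(t,None,fx=5,fy=5,interpolation=cv2.INTER_CUBIC)
cv2.imwrite("pics/scene7z.png",a)
t=cv2.imread("pics/top7.png")[140:220,280:400];cv2.imwrite("pics/top7z.png",cv2.resize(t,None,fx=6,fy=6,interpolation=cv2.INTER_CUBIC))
E
```

```text
time_s: 8.52
position: [0.468, -0.122, 0.1095]
orientation: [0.001, 0.999, 0.045, 0.004]
wrist_force: [0.6, -0.2, -0.8]
finger_gap: 0.427
[ 0.46795633 -0.12204931  0.10952936] [ 0.58851797 -0.24906629 -0.7560565 ]
```

View pics/scene7z.png

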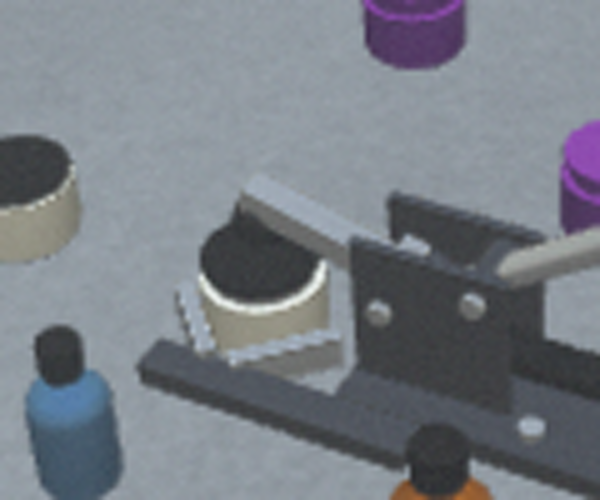

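View pics/top7z.png

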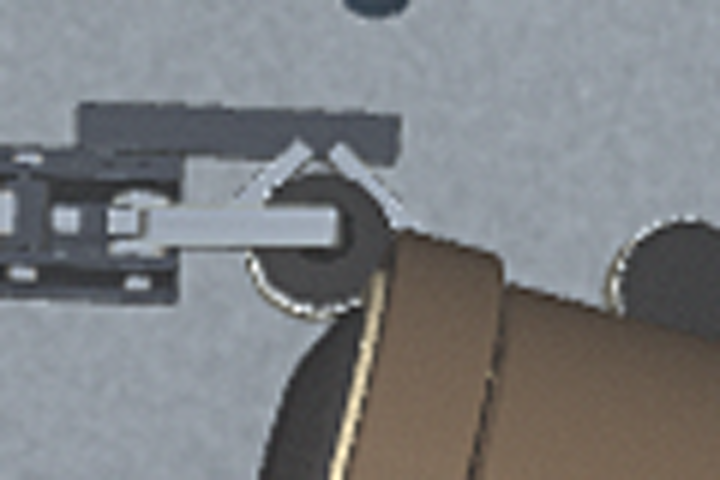

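View pics/wrist7.png

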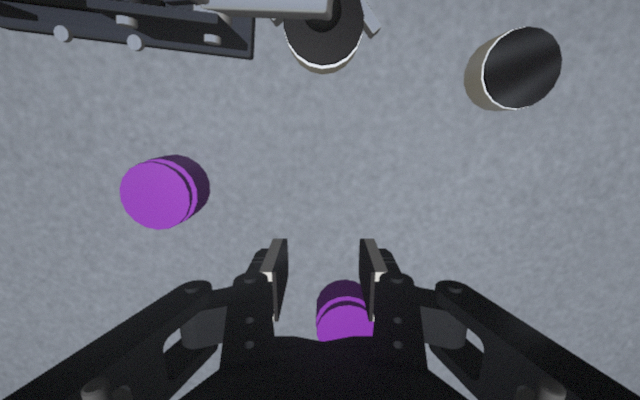

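Run:
```python
import numpy as np,cv2
from scipy.optimize import least_squares
from h import *
s=np.load("top7.npz");P=cloud(s);ok=s["z_map"]>0
m=np.zeros(ok.shape,bool);m[160:200,318:346]=1;m&=ok&(P[...,2]>.033)&(P[...,2]<.045)
w=P[m];print(len(w),w.min(0),w.max(0),w[:,2].mean())
h=cv2.convexHull(w[:,:2].astype(np.float32))[:,0]
h=h[(h[:,0]<.588)]
print(h.round(4).tolist())
f=least_squares(lambda p:np.hypot(h[:,0]-p[0],h[:,1]-p[1])-.0252,[.589,-.11],loss="soft_l1",f_scale=.001);print(f.x,f.fun)
```

```text
259 [ 0.56563554 -0.13483009  0.03398678] [ 0.61364974 -0.08730771  0.04305816] 0.03854302268518331
[[0.5849000215530396, -0.08730000257492065], [0.5831000208854675, -0.08749999850988388], [0.5782999992370605, -0.08950000256299973], [0.5759999752044678, -0.09160000085830688], [0.5737000107765198, -0.09369999915361404], [0.569599986076355, -0.09809999912977219], [0.5673999786376953, -0.1023000031709671], [0.5658000111579895, -0.10909999907016754], [0.5655999779701233, -0.11330000311136246], [0.5681999921798706, -0.12200000137090683], [0.5702999830245972, -0.12409999966621399], [0.5809000134468079, -0.13019999861717224], [0.5856999754905701, -0.13269999623298645]]
[ 0.59145693 -0.11082464] [-7.87527137e-04 -4.01961906e-04 -9.20364178e-05 -5.21707476e-04
 -5.71518851e-04  5.76468677e-05  3.50407121e-04  4.71800368e-04
  7.35744192e-04  6.23239694e-04 -2.12077561e-04 -3.09190820e-03
 -2.59753606e-03]
```

Tub is at (0.5915, −0.111) within about 2 mm of the nest, and the lid reads the same height as at the start, so it's still proud. Next is the handle.

```bash
python3 -m creep '[[[0,1,4,0,-1],[2,4,6,-2,-1],[5,8,6,-4,-1],[8,12,6,-6,-1],[11,16,6,-6,-1],[12.7,18.8,6,-6,-1],[12.7,18.8,6,-6,-1],[12.7,18.8,6,-6,-1]]]'
python3 - <<'E'
from rig import robot,snapshot
import cv2,numpy as np
print(robot.get_obs()["position"],robot.get_obs()["wrist_force"])
for n in("scene","wrist"):
    s=snapshot(n); cv2.imwrite(f"pics/{n}8.png",s["image"][:,:,::-1])
t=cv2.imread("pics/scene8.png")[100:300,210:450];cv2.imwrite("pics/scene8z.png",cv2.resize(t,None,fx=3,fy=3))
E
```

```text
time_s: 9.68
position: [0.5927, 0.0323, 0.1641]
orientation: [-0.014, 1.0, 0.021, -0.002]
wrist_force: [-0.1, -0.3, 0.4]
finger_gap: 0.003
[0.59273587 0.03229488 0.16405545] [-0.14740135 -0.32938426  0.39510329]
```

View pics/scene8z.png

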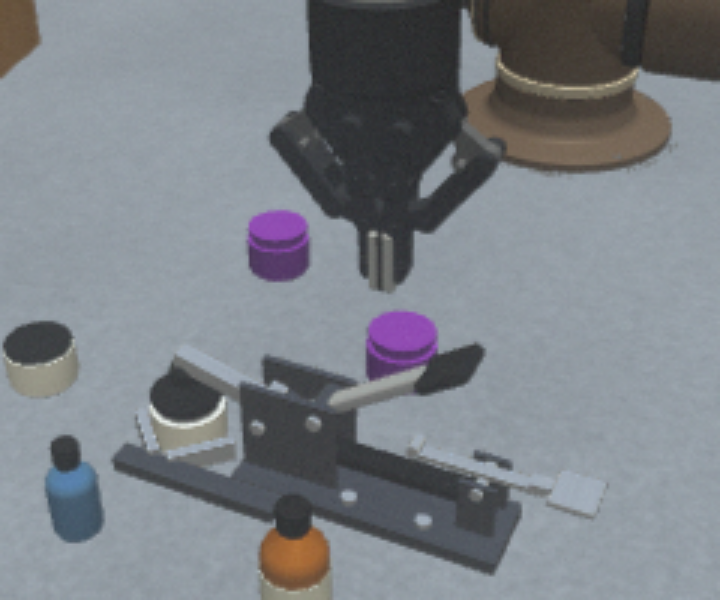

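View pics/wrist8.png

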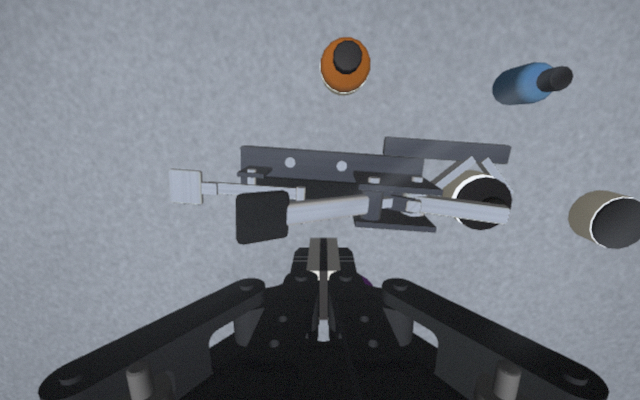

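```bash
python3 -m creep '[[[0.1,1.5,0,0,-1],[0.2,3.4,0,0,-1],[0.2,3.4,0,0,-1],[0.2,3.4,-1.5,0,-1],[0.2,3.4,-1.5,0,-1]]]'
python3 - <<'E'
from rig import robot,snapshot
import cv2,numpy as np
o=robot.get_obs();print(o["position"],o["orientation"],o["wrist_force"])
for n in("scene","wrist"):
    s=snapshot(n); cv2.imwrite(f"pics/{n}9.png",s["image"][:,:,::-1])
t=cv2.imread("pics/scene9.png")[100:300,210:450];cv2.imwrite("pics/scene9z.png",cv2.resize(t,None,fx=3,fy=3))
E
```

```text
time_s: 10.4
position: [0.5957, 0.0515, 0.1483]
orientation: [-0.02, 0.999, 0.034, -0.003]
wrist_force: [0.4, 0.1, -0.0]
finger_gap: 0.001
[0.59570922 0.05145137 0.14834489] [-0.0195971   0.99923274  0.03380967 -0.00260601] [ 0.39695493  0.05253656 -0.04499026]
```

View pics/scene9z.png

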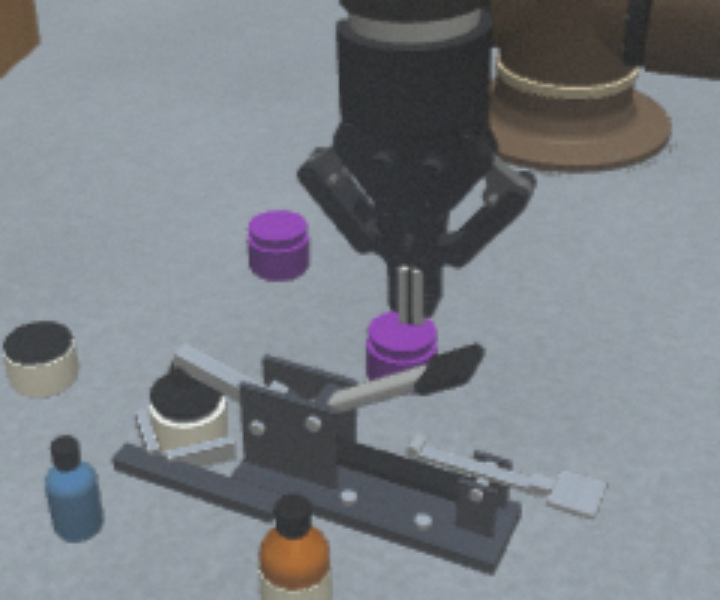

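View pics/wrist9.png

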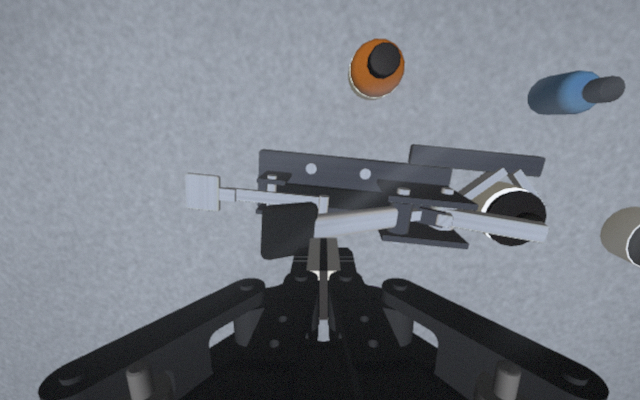

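```bash
python3 - <<'E'
from rig import robot
o=robot.get_obs();print(o["joint_pos"].round(3),o["qvel"].round(3),o["joint_efforts"].round(2),o["ft_torque"])
E
python3 -m creep '[[[0,0,0,0,-1],[0,0,0,0,-1]]]'
```

```text
[ 0.067  0.277 -0.033  1.264  0.039  3.141] [-0.001 -0.005  0.015  0.005  0.002 -0.   ] [ 6.000e-02 -5.249e+01  3.453e+01 -2.000e-02  1.300e-01 -0.000e+00] [-0.07581336 -0.00478207  0.00621232]
time_s: 10.75
position: [0.5969, 0.0515, 0.1506]
orientation: [-0.02, 0.999, 0.034, -0.001]
wrist_force: [0.4, 0.5, -0.3]
finger_gap: -0.002
```

```bash
python3 - <<'E'
import numpy as np
print(np.load("wrist7.npz")["T_tool_cam"].round(4))
E
python3 -m creep '[[[0,0,1.5,10,-1],[-0.1,0.2,1.5,20,-1],[-0.1,0.5,1.5,30,-1],[-0.2,0.8,1.5,40,-1],[-0.2,1.0,1.5,50,-1],[-0.2,1.2,1.5,60,-1],[-0.2,1.4,1.5,70,-1],[-0.2,1.4,1.5,80,-1]]]'
```

```text
[[ 1.000e-04 -9.642e-01 -2.651e-01  6.800e-02]
 [ 1.000e+00 -1.000e-04  8.000e-04  2.000e-04]
 [-8.000e-04 -2.651e-01  9.642e-01 -1.423e-01]
 [ 0.000e+00  0.000e+00  0.000e+00  1.000e+00]]
time_s: 11.75
position: [0.5949, 0.0657, 0.1655]
orientation: [-0.014, 0.742, 0.67, -0.013]
wrist_force: [0.0, 0.2, 1.1]
finger_gap: 0.001
```

```bash
python3 -m creep '[[[0,0.2,-1.5,0,-1],[0,0.2,-2.8,0,-1],[0,0.3,-3.5,0,-1],[0,0.4,-4.2,0,-1],[0,0.6,-5,0,-1],[0,0.6,-5,0,-1]]]'
python3 - <<'E'
from rig import robot,snapshot
import cv2,numpy as np
s=snapshot("scene"); cv2.imwrite(f"pics/scene10.png",s["image"][:,:,::-1])
t=cv2.imread("pics/scene10.png")[100:300,210:450];cv2.imwrite("pics/scene10z.png",cv2.resize(t,None,fx=3,fy=3))
E
```

```text
time_s: 12.5
position: [0.5953, 0.072, 0.116]
orientation: [-0.014, 0.744, 0.668, -0.013]
wrist_force: [-0.8, 0.1, 5.0]
finger_gap: -0.002
```

View pics/scene10z.png

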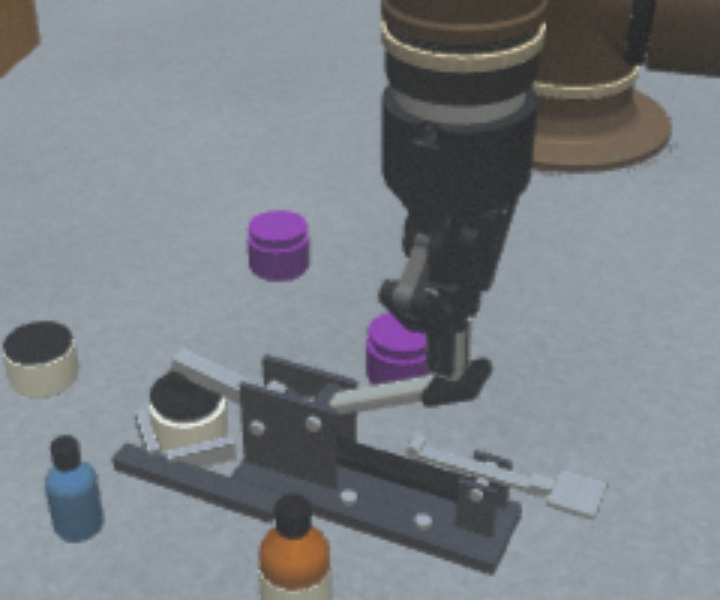

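The fingers are on the pad and pressing at 5 N. I'll continue along the arc.

```bash
python3 -m creep '[[[0,0.3,-0.8,0,-1],[0,0.6,-1.6,0,-1],[0,0.9,-2.4,0,-1],[0,1.1,-3.1,0,-1],[0,1.3,-3.8,0,-1],[0,1.4,-4.4,0,-1],[0,1.4,-4.7,0,-1],[0,1.4,-4.7,0,-1]]]'
```

```text
time_s: 13.55
position: [0.5945, 0.0855, 0.0691]
orientation: [-0.014, 0.744, 0.668, -0.013]
wrist_force: [-3.6, 1.1, 7.9]
finger_gap: 0.002
```

```bash
python3 -m creep '[[[0,0,-0.2,0,-1],[0,0,-0.2,0,-1]]]'; python3 -m creep '[[[0,0,-0.2,0,-1],[0,0,-0.2,0,-1]]]'
python3 - <<'E'
from rig import robot,snapshot
import cv2,numpy as np
s=snapshot("scene"); cv2.imwrite(f"pics/scene11.png",s["image"][:,:,::-1])
t=cv2.imread("pics/scene11.png")[100:300,210:450];cv2.imwrite("pics/scene11z.png",cv2.resize(t,None,fx=3,fy=3))
E
```

```text
time_s: 13.8
position: [0.5947, 0.0855, 0.0689]
orientation: [-0.014, 0.744, 0.668, -0.013]
wrist_force: [-6.5, -0.1, 18.4]
finger_gap: 0.001
time_s: 14.05
position: [0.5948, 0.0855, 0.0688]
orientation: [-0.014, 0.744, 0.668, -0.012]
wrist_force: [-9.5, -1.1, 29.7]
finger_gap: 0.003
```

View pics/scene11z.png

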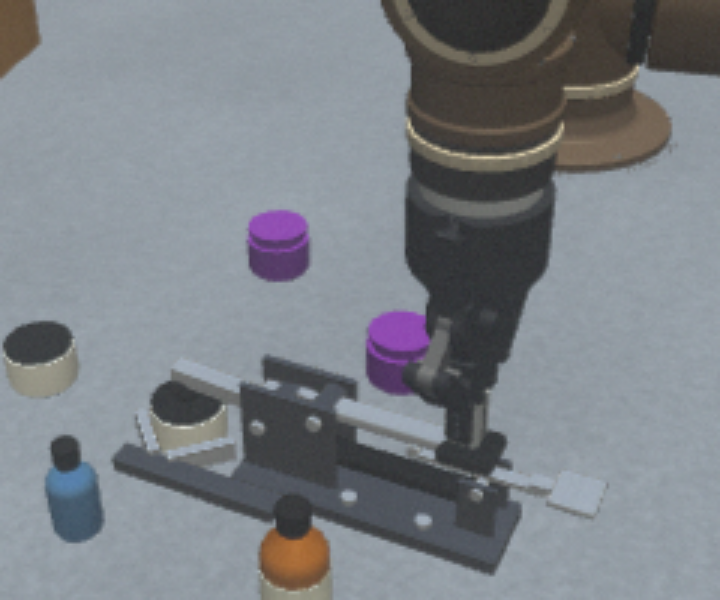

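The handle is level on its stop: 30 N rising at z = 0.069, as specified. Lifting off now.

```bash
python3 -m creep '[[[0,0,1,0,-1],[0,0,3,0,-1],[0,0.5,6,0,-1],[0,2,6,0,-1],[0,4,6,0,-1],[0,6,6,0,-1],[0,6.5,6,0,-1],[0,6.5,6,0,-1]]]'
python3 - <<'E'
from rig import robot,snapshot
import cv2,numpy as np
from h import *
o=robot.get_obs();print(o["position"],o["joint_pos"].round(2),o["wrist_force"])
s=snapshot("scene"); cv2.imwrite(f"pics/scene12.png",s["image"][:,:,::-1])
t=cv2.imread("pics/scene12.png")[100:300,210:450];cv2.imwrite("pics/scene12z.png",cv2.resize(t,None,fx=3,fy=3))
s=snapshot("top"); cv2.imwrite("pics/top12.png",s["image"][:,:,::-1]);np.savez("top12.npz",**s)
t=cv2.imread("pics/top12.png")[130:230,190:390];cv2.imwrite("pics/top12z.png",cv2.resize(t,None,fx=4,fy=4))
P=cloud(s);w=P[165:195,320:345].reshape(-1,3);z=w[:,2];print(np.histogram(z,np.arange(.02,.09,.004)))
E
```

```text
time_s: 15.1
position: [0.5944, 0.1512, 0.1237]
orientation: [-0.014, 0.743, 0.669, -0.014]
wrist_force: [0.0, -0.2, 0.6]
finger_gap: 0.006
[0.59441016 0.15115271 0.12369354] [ 0.24  0.34 -0.    1.27  0.01  1.92] [ 0.00175067 -0.22059769  0.59929009]
(array([  1,  16, 123, 162,   4,   2,   8,  14,   4,  48,  68,   3,   0,
         0,   0,   0,   0]), array([0.02 , 0.024, 0.028, 0.032, 0.036, 0.04 , 0.044, 0.048, 0.052,
       0.056, 0.06 , 0.064, 0.068, 0.072, 0.076, 0.08 , 0.084, 0.088]))
```

View pics/scene12z.png

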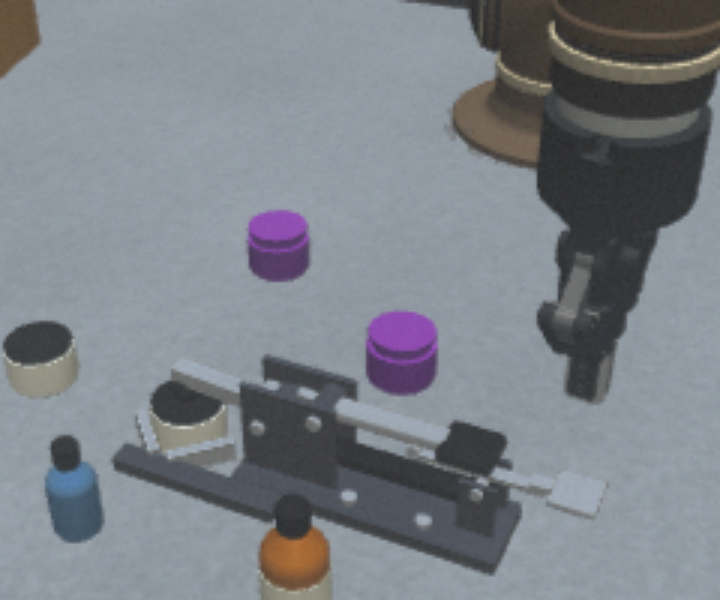

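View pics/top12z.png

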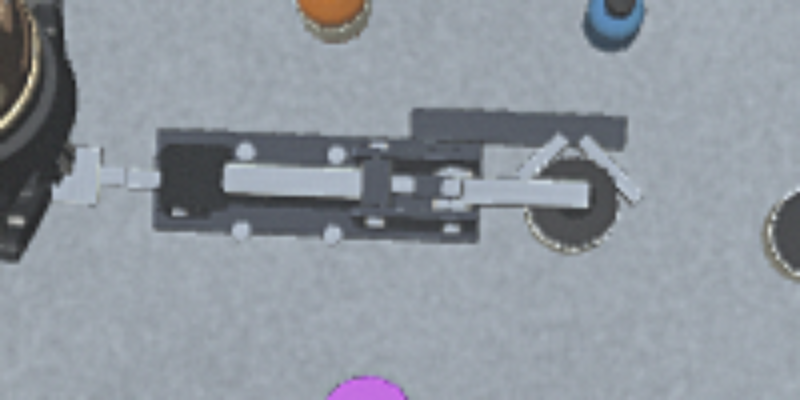

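The handle stays locked hand-off, and the lid has dropped to about 0.032 by depth reading, the same as the closed tub. Now the release lever.

```bash
python3 -m creep '[[[0.2,0.5,-2,0,-1],[0.2,0.5,-4,0,-1],[0.2,0.5,-5.5,0,-1],[0.2,0.5,-6.4,0,-1],[0.2,0.5,-7,0,-1],[0.2,0.5,-7.5,0,-1],[0.2,0.5,-7.5,0,-1]]]'
python3 -m creep '[[[0,0,-0.4,0,-1],[0,0,-0.8,0,-1],[0,0,-1.1,0,-1],[0,0,-1.1,0,-1]]]'
python3 - <<'E'
from rig import robot,snapshot
import cv2,numpy as np
s=snapshot("scene"); cv2.imwrite(f"pics/scene13.png",s["image"][:,:,::-1])
t=cv2.imread("pics/scene13.png")[100:300,210:450];cv2.imwrite("pics/scene13z.png",cv2.resize(t,None,fx=3,fy=3))
E
```

```text
time_s: 16.08
position: [0.5969, 0.1561, 0.0507]
orientation: [-0.014, 0.744, 0.668, -0.013]
wrist_force: [-3.0, 1.1, 6.2]
finger_gap: 0.0
time_s: 16.58
position: [0.5969, 0.1562, 0.0388]
orientation: [-0.015, 0.744, 0.668, -0.013]
wrist_force: [-2.0, 3.2, 3.6]
finger_gap: 0.002
```

View pics/scene13z.png

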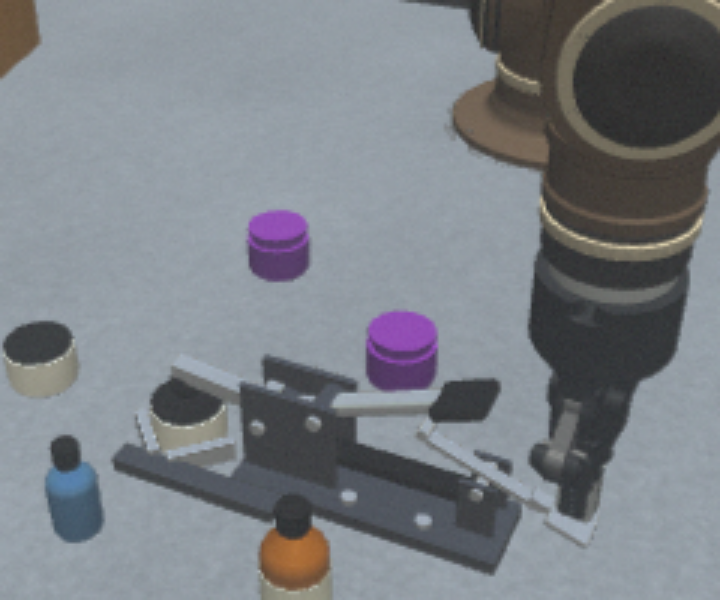

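The handle is springing open, so I'll lift clear.

```bash
python3 -m creep '[[[0,0,0,0,-1],[0,0.3,1,0,-1],[0,0.5,2.5,0,-1],[0,1.5,6,0,-1],[-1,4,11,0,-1],[-2,6,14,0,-1],[-3,8,14,0,-1],[-3,8,14,0,-1]]]'
python3 -m creep '[[[0,2,0,0,-1],[0,4,0,0,-1],[0,4,0,0,-1],[0,4,0,0,-1]]]'
python3 - <<'E'
from rig import robot,snapshot
import cv2,numpy as np
from h import *
o=robot.get_obs();print(o["position"],o["wrist_force"],abs(o["qvel"]).max())
s=snapshot("scene"); cv2.imwrite(f"pics/scene14.png",s["image"][:,:,::-1])
t=cv2.imread("pics/scene14.png")[100:300,210:450];cv2.imwrite("pics/scene14z.png",cv2.resize(t,None,fx=3,fy=3))
s=snapshot("top"); cv2.imwrite("pics/top14.png",s["image"][:,:,::-1]);np.savez("top14.npz",**s)
t=cv2.imread("pics/top14.png")[110:260,190:420];cv2.imwrite("pics/top14z.png",cv2.resize(t,None,fx=3.4,fy=3.4))
s0=np.load("top1.npz");P=cloud(s);P0=cloud(s0);ok=s["z_map"]>0
def disc(n,P,u,v,lo,hi):
    m=np.zeros(ok.shape,bool);m[v-18:v+19,u-18:u+19]=1;w=P[m&(P[...,2]>lo)&(P[...,2]<hi)]
    print(n,len(w),w.mean(0).round(4),np.round(cv2.minEnclosingCircle(w[:,:2].astype(np.float32)),4) if 0 else "")
for Q,k in((P0,"before"),(P,"after")):
    print(k);disc("closed",Q,394,188,.025,.04);disc("amber",Q,273,125,.05,.1);disc("blue",Q,344,131,.04,.09);disc("hpad",Q,243,172,.1,.14);disc("paddle",Q,205,173,.045,.065)
m=np.zeros(ok.shape,bool);m[160:200,318:346]=1;w=P[m&ok&(P[...,2]>.024)&(P[...,2]<.045)];print("lid",len(w),w[:,2].mean(),w.min(0),w.max(0))
E
```

```text
time_s: 17.62
position: [0.566, 0.2365, 0.1781]
orientation: [-0.014, 0.743, 0.669, -0.014]
wrist_force: [-0.3, -0.9, -0.9]
finger_gap: 0.002
time_s: 18.12
position: [0.5667, 0.2757, 0.1778]
orientation: [-0.014, 0.744, 0.668, -0.014]
wrist_force: [-0.7, 0.6, -0.7]
finger_gap: -0.0
[0.56667425 0.27565686 0.17778621] [-0.68521346  0.5765553  -0.68361522] 0.012846957193433045
before
closed 436 [ 0.5752 -0.2432  0.0323] 
amber 248 [0.6968 0.0205 0.0652] 
blue 149 [ 0.6908 -0.1317  0.0533] 
hpad 355 [0.5946 0.0673 0.1182] 
paddle 231 [0.5967 0.1491 0.0541] 
after
closed 437 [ 0.5751 -0.2434  0.0321] 
amber 241 [0.6969 0.0205 0.0658] 
blue 146 [ 0.6912 -0.1318  0.0533] 
hpad 352 [0.5945 0.0677 0.1182] 
paddle 232 [0.5967 0.1492 0.054 ] 
lid 292 0.031932474451214526 [ 0.56475596 -0.13587092  0.02427503] [ 0.6151644  -0.08565489  0.03811092]
```

View pics/scene14z.png

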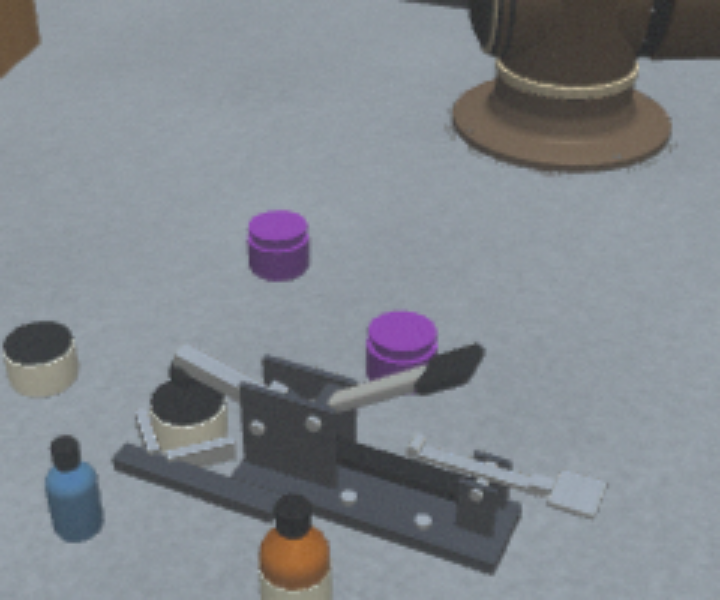

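View pics/top14z.png

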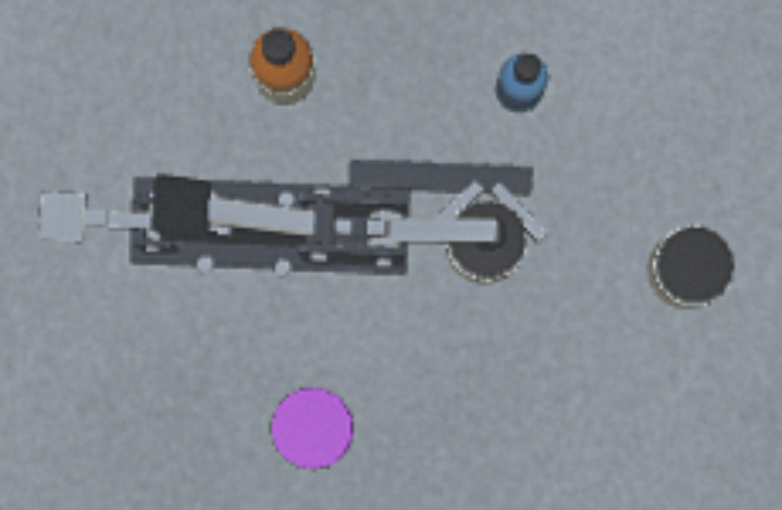

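The handle is fully open and the lever is back at rest. The closed tub stands in the nest, the other containers are where they were, and the arm is clear.

```bash
python3 -c "
from rig import sign_off
print(sign_off())"
```

```text
the job is handed in; nothing more can be done
None
```

The job is done and handed in, with the clock at about 18 s of the 48 s allowed; `sign_off()` gives no verdict.

**What I did:**
- I pushed the tub into the V nest with the half-open fingers behind it, until it hit a firm stop at 11 N. The lid was still proud when I backed off.
- I pressed the handle down to its stop. It stayed locked with the hand off, and the lid came down to full height.
- I pressed the release lever with the closed fingers, the handle sprang open, and I backed the arm away.

**Last checks, from the camera images:**
- **Handle and lever:** both read within 1 mm of their starting positions, so the handle is fully open and the lever is at rest.
- **Lid:** its top reads 32 mm, the same as the closed bystander tub. The depth readings run about 2 mm low, so this fits the 34 mm of a fully closed lid.
- **Tub:** it stands at about (0.590, −0.111), within about 2 mm of my estimate of the nest's centre. That is no finer than the cameras' 2 mm calibration, and their overlays disagreed by a few millimetres.
- **Other containers:** the closed tub and both bottles are within 1 mm of where they started. The purple look-alikes were never touched.

**Off plan along the way:**
- The last joint reached its range limit on the way to the handle. I turned the gripper about 80° and carried on with a slight tool tilt.
- During the final push into the nest the wrist showed about 6 N upward, so the tub may have begun to tip. It stood upright once I backed off.

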